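# Feed one toy wheel and nudge it to the pick-up disc

## Robot

A 6-joint arm with a two-finger parallel gripper is mounted at the origin on a cart in front of the work surface, level with it; the furniture and walls round the work are solid. World frame = base frame: x ahead of the robot, y to its left, z up, the work surface at z = 0. Lengths are in m, angles in rad, forces in N, time in s.
With the tool pointing down it reaches from about 0.3 to 0.875 m from the base axis. Payload 6.4 kg.
Tool frame: the origin (TCP) lies midway between the tips of the shut fingers; the grasp point (between the pads) lies 19 mm behind it; z points along the fingers, y is the line along which they close (so a half turn about z gives the same grasp; the last joint's range is limited). The gripper opens to 85 mm and grips with 20 to 120 N. Pads are 22 mm wide; open, the fingers measure 114 mm over their backs; the gripper's body (76 mm by 85 mm) begins 54 mm behind the grasp point. The pads swing forward as they close: fully open they stand 13 mm farther back than shut.
Start: joints at [0.989, 0.181, 1.607, -0, 1.354, -0.206], TCP at [0.211, 0.535, 0.231] pointing down, gripper open.
Joint ranges: [-2.99, 2.99], [-0.89, 2.07], [0.3, 2.58], [-1.14, 4.28], [0, 2.63], [-3.12, 3.12]. Speed limits (rad/s): [2.57, 2.57, 3.01, 3.14, 3.14, 3.14].

## Interface

Orientations are given as a unit quaternion [w, x, y, z].
In Python, from bench import ctrl gives the robot as it stands. The module is installed in compiled form; this text tells all that it offers.
- The arm moves only by the tool move_arm, never from a script. Its argument "plan" is one flat list of numbers, 6 for each row, row after row: the shift along the world's x, y, z in units of 50 mm (1.0 is 50 mm), then the turn, a rotation vector about the world's x, y, z in rad. A call has 1 to 10 rows; each row is the pose to reach, as a shift and turn from the pose commanded when the call began; what a row does not reach only later rows make up. A row lasts 1/8 s, in which the tool goes at most 62.5 mm and 10.7 degrees, less where a joint would pass 70% of its speed; a pose out of reach is approached as far as the arm can. A call with a gripper value outside its range is refused whole. "grip" is the finger opening in mm, from 0 to 85.4, set as the call begins (left out, the last holds). The fingers move at their own pace and stop on an object; the grip force is fixed at half the most. Time passes only in rows, so rows that repeat a pose let the fingers close. It gives the time, the measured TCP pose, the force, the opening and the grip force at its end, in the units of the state.
- ctrl.get_obs(): the state, without advancing time (a new reading comes with each control period).
- ctrl.camera(name): name is "scene" or "top"; returns a dict with "pixels" (384x512x3 uint8, red, green, blue), "fx", "fy", "cx", "cy" (pixels), "origin" and "attitude" of the camera in the world. Camera axes: x right, y down, z forward; pixel columns grow to the right and rows downward; lengths in m; the calibration is good to about 2 mm. A picture is of the moment at which its call begins. There is no depth.
- ctrl.hand_in(): hands the job in; it is judged then, once.
The state is a dict: "time_s": time; "q": joint angles; "dq": joint speeds; "joint_efforts": joint torques, N m; "eef_pos": TCP position; "eef_rot": TCP orientation; "wrist_force": force on the tool from outside, world axes, zero at the start; "torque": the same for the moment, N m; "opening": opening from 0.0 (shut) to 1.0 (fully open); "grasp_force": force on a finger pad.
Only numpy, scipy, OpenCV 4.12 (cv2) and the standard library are available. Lean on these libraries where they do the work, as an engineer would, in place of code of your own. Each camera call takes 0.05 s, during which the arm holds its last target. There are 200 camera calls.

## Task

Press the wheel feeder's blue plunger all the way down once, so that it ejects a single toy wheel from its mouth, and let the plunger come back up. Then nudge that wheel across the table with the fingers until it lies flat and wholly inside the green disc, without pinching or lifting it; move clear, and leave the other two wheels in the feeder and the wheel, toy car body and wood block lying loose around it where they are.

Things in the scene. Friction and masses are not known exactly. Their poses are not given: they have to be found in the camera images.
- feeder: Wheel feeder fixed to the table. Origin on the table under the axis of its upright aluminium magazine, z up, mouth to -x (roughly towards the robot). Magazine: x -29 to 31 mm, y +-31 mm, 62 mm high, open top; holds three wheels flat, one on another; 25 mm high mouth under its front posts. Grey drive housing behind: x 28 to 137 mm, y +-31 mm, 62 mm high; 5 mm high flanges to y +-47 mm.
- exit (a point): Point on the table 94 mm in front of the feeder's origin (feeder -x), 65 mm clear of the magazine's front: the centre of the ejected wheel ends here after a full press, or a few mm farther. The table is bare and flat there. Keep the gripper clear of the fixed wooden jig with an upright red clamp handle, to the right of the feeder (handle about 160 mm high, at about x 0.50, y -0.03).
- plunger_top (a point): Centre of the top of the blue plunger cap (36 mm diameter, nearly flat), 82 mm behind the feeder's origin and 135 mm above the table when up. It is pressed straight down 35 mm.
- plunger (a joint): Travel of the plunger: 0 up (rest), 0.035 m fully down on its stop. Going down it drives a black pusher under the stack, which slides the lowest wheel out; released, a spring returns both and the stack drops by one wheel. Spring: about 4 N at the start, 10 N at full travel, a little more when pressed fast.
- stack_0: Lowest wheel in the feeder, the one that comes out: a lime green toy wheel with a treaded tyre and black hub, lying flat, 48 to 50 mm diameter, 21 mm high, about 20 g. Origin: centre of its underside (z=0 on the table); z is its axis.
- stack_1: Second wheel in the feeder, alike; it starts 21 mm above the table and drops to the table when the pusher withdraws. It stays in the magazine.
- stack_2: Third (top) wheel in the feeder, alike; starts 42 mm above the table. It stays in the magazine.
- green_disc: Green disc, 84 mm diameter with a thin white rim, flat on the table and level with it (nothing to climb), to the left or the right in front of the feeder: the pick-up spot. Origin: its centre.
- yellow_disc: Yellow disc of the same size on the other side; not the target.
- spare_wheel: Bystander: a loose wheel like the others, lying flat beside the feeder. Origin: centre of its underside.
- toy_body: Bystander: loose lime and orange toy car body, 63 x 113 x 48 mm (x, y, z). Origin: centre of its underside.
- block: Bystander: loose light wood block, 36 x 90 x 32 mm (x, y, z). Origin: centre of its underside.
There are look-alikes about, which are no part of the job. Leave any red look-alike of the stack_2 alone.

How it is judged:
By the outcome, as a careful person would: the job done as asked, in the order asked, and still so for the second after the job is handed in, with the robot touching nothing.
It also fails if it takes over 45 s, if anything falls off the work surface, if the arm or the gripper's body presses on something with over 40 N, if the wrist force passes 120 N, or if a joint passes its speed limit or range.

## Working session

There is one attempt and no reset: what is moved stays moved. The work goes in short steps, Python scripts to look and compute and a tool call to move; the robot and the scene stay as the last step left them, time stands still between calls to the robot, and variables do not carry over. Pictures are saved under pics/ and viewed, at most 10 in all, crops included, and the job is handed in when it is done.

Besides the shell and the picture viewer there is one more tool, called after "Request:" as name(argument=value, ...) on one line, values as JSON. move_arm: Moves the arm, as the interface text tells. Its arguments: {"type":"object","properties":{"plan":{"type":"array"},"grip":{"type":"number"}},"required":["plan"]}

```bash
mkdir -p pics; cat > h.py <<'E'
import numpy as np, cv2
from bench import ctrl
from scipy.spatial.transform import Rotation as R
def cam(n):
    return ctrl.camera(n)
def rot(c):
    a=np.array(c['attitude'],float)
    return a if a.shape==(3,3) else R.from_quat(a[[1,2,3,0]]).as_matrix()
def ray(c,u,v,z):
    d=rot(c)@np.array([(u-c['cx'])/c['fx'],(v-c['cy'])/c['fy'],1.]); o=np.array(c['origin'])
    return o+d*(z-o[2])/d[2]
def proj(c,p):
    q=rot(c).T@(np.array(p)-c['origin']); return c['fx']*q[0]/q[2]+c['cx'],c['fy']*q[1]/q[2]+c['cy']
def save(c,n,s=None):
    im=cv2.cvtColor(c['pixels'],cv2.COLOR_RGB2BGR)
    if s: x0,y0,x1,y1,k=s; im=cv2.resize(im[y0:y1,x0:x1],None,fx=k,fy=k,interpolation=cv2.INTER_CUBIC)
    cv2.imwrite('pics/'+n,im)
E
python3 - <<'E'
from h import *
for n in('scene','top'):
    c=cam(n); save(c,n+'0.png',(0,0,512,384,1.5)); print(n,c['attitude'],c['origin'],c['fx'],c['cx'],c['cy'])
o=ctrl.get_obs(); print(o['time_s'],o['eef_pos'],o['eef_rot'],o['opening'])
E
```

```text
scene [-0.4270797   0.87317003 -0.2094078   0.10642085] [ 0.0642759  -0.82310676  0.94291311] 427.30410974486 267.0485074507827 191.2384269663762
top [-0.05201504  0.71415437 -0.69729802  0.03245665] [0.40397866 0.10650402 1.31739307] 438.72088218331186 254.11975225968587 190.99310091394767
0.1 [0.21073986 0.53445123 0.23047019] [-3.07936770e-04  1.86796364e-01  9.82398314e-01 -7.58827903e-04] 0.9980788634635815
```

View pics/scene0.png

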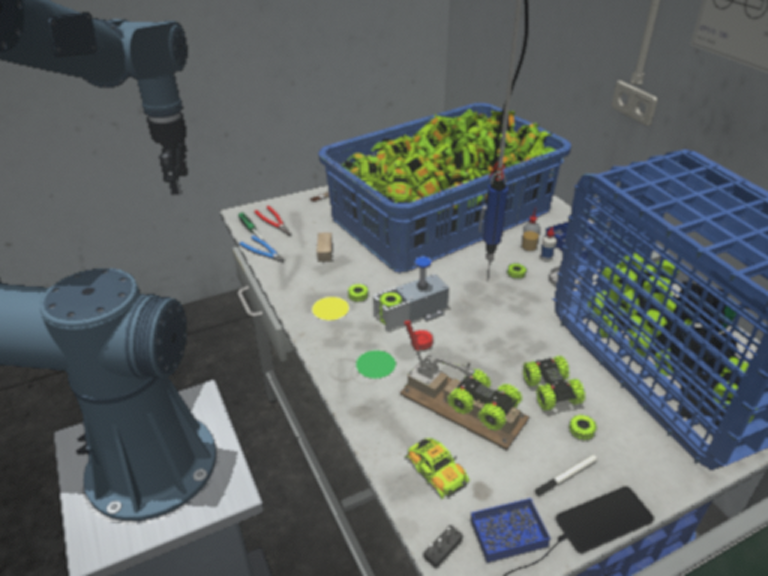

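View pics/top0.png

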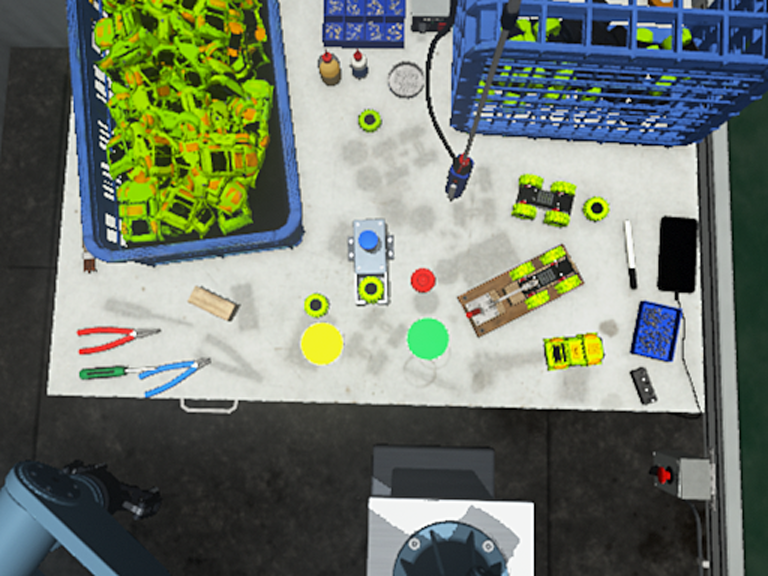

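The top view (1.5x pixels) shows the plunger cap at (368,240), the stack top at (371,289), the green disc at (428,339), the yellow disc at (321,344), the spare wheel at (316,305) and something red at (423,281). The scene view shows the feeder at about (410,300), the green disc at (376,364) and a red handle at (410,330). Next I'll measure these.

```bash
cat >> h.py <<'E'
def blobs(c,lo,hi,amin=15):
    h=cv2.cvtColor(c['pixels'],cv2.COLOR_RGB2HSV); m=cv2.inRange(h,lo,hi)
    n,_,st,ce=cv2.connectedComponentsWithStats(m); return [(ce[i].round(1),st[i]) for i in range(1,n) if st[i][4]>=amin]
E
python3 - <<'E'
from h import *
np.set_printoptions(precision=4,suppress=True)
t=cam('top'); s=cam('scene')
def inb(ce,t): return (190<ce[0]<320 and 130<ce[1]<250) if t else (190<ce[0]<340 and 150<ce[1]<270)
for nm,lo,hi,z in [('green',(60,100,80),(80,255,255),0),('yellow',(24,150,150),(32,255,255),0),('blue',(100,150,60),(125,255,255),.135),('lime',(33,120,80),(50,255,255),.021),('red',(0,150,80),(6,255,255),.021),('red2',(174,150,80),(180,255,255),.021)]:
    for c,f in((t,1),(s,0)):
        for ce,st in blobs(c,lo,hi):
            if inb(ce,f): print(nm,'top' if f else 'scn',ce,st,ray(c,*ce,z)[:2], ray(c,*ce,.063)[:2])
save(t,'t1.png',(190,130,350,250,5)); save(s,'s1.png',(200,150,360,270,5))
E
```

```text
green top [284.8 225.4] [271 212  28  28 597] [0.4602 0.0506] [0.4575 0.0533]
green scn [250.1 242.5] [238 234  26  18 359] [0.4593 0.0479] [ 0.4329 -0.0103]
yellow top [214.1 228.7] [201 216  27  27 577] [0.4452 0.2623] [0.4432 0.2548]
yellow scn [219.9 205.2] [209 199  22  14 233] [0.4443 0.2594] [0.4189 0.187 ]
blue top [245.  159.6] [239 154  13  12 125] [0.6317 0.1683] [0.6456 0.1721]
blue scn [281.5 174. ] [277 171  10   7  48] [0.6292 0.1622] [0.6796 0.25  ]
lime top [247.1 192.9] [239 184  17  18 182] [0.5531 0.1652] [0.5483 0.1633]
lime top [210.6 203.7] [203 196  16  16 147] [0.5183 0.2729] [0.5146 0.2675]
lime scn [238.4 194.5] [233 190  12  10  91] [0.5155 0.2606] [0.4949 0.2112]
lime scn [260.1 198.9] [254 195  14   9  86] [0.5721 0.2047] [0.549  0.1579]
lime scn [320.6 251.5] [315 247  12  11  67] [ 0.622  -0.1005] [ 0.5966 -0.1334]
lime scn [307.4 266. ] [299 259  17  16 163] [ 0.5566 -0.132 ] [ 0.5342 -0.1635]
red top [281.4 186.5] [274 179  16  16 195] [0.5746 0.0636] [0.569 0.065]
red top [314.8 208.3] [311 206   9   6  29] [ 0.5118 -0.0361] [ 0.5083 -0.0314]
red scn [281.8 224.9] [276 221  12   9  84] [0.5751 0.0548] [0.5518 0.0148]
```

View pics/t1.png

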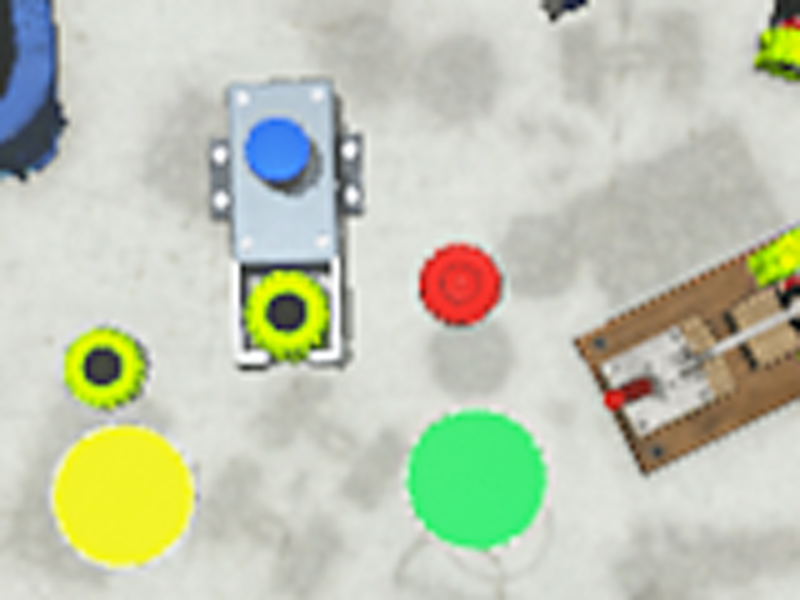

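View pics/s1.png

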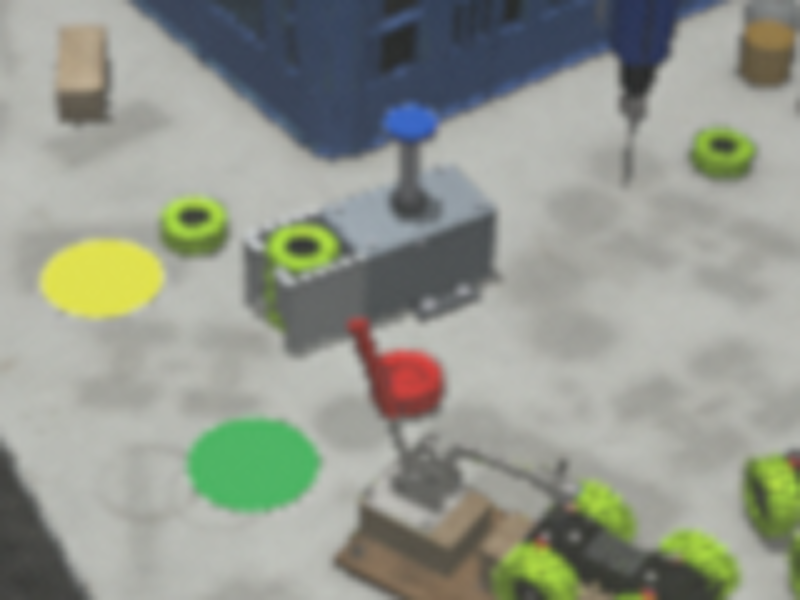

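Both views agree to within a few mm:

| Item | x (m) | y (m) | Note |
|---|---|---|---|
| Plunger | 0.630 | 0.165 | |
| Feeder origin | 0.549 | 0.161 | yaw about 3° |
| Exit point | 0.455 | 0.156 | |
| Green disc | 0.460 | 0.049 | |
| Red look-alike wheel | 0.575 | 0.06 | leave alone |
| Clamp handle | 0.51 | -0.03 | keep clear |

I'll approach with the fingers shut and turn them so they close along world x.

Request:
move_arm(plan=[0.5,-0.7,0.2,0,0,-0.12,1.0,-1.6,0.4,0,0,-0.26,1.6,-2.5,0.6,0,0,-0.4,2.2,-3.4,0.6,0,0,-0.55,2.8,-4.4,0.6,0,0,-0.7,3.4,-5.3,0.6,0,0,-0.85,4.0,-6.2,0.6,0,0,-1.0,4.5,-7.0,0.6,0,0,-1.13,4.8,-7.4,0.6,0,0,-1.195,4.8,-7.4,0.6,0,0,-1.195], grip=0)

```text
time_s: 1.45
eef_pos: [0.4517, 0.1635, 0.2611]
eef_rot: [-0.0, 0.708, 0.706, -0.0]
wrist_force: [-0.9, 0.5, 0.2]
opening: -0.0
grasp_force: 0.0
```

Request:
move_arm(plan=[0.6,0,0,0,0,0,1.5,0,-0.3,0,0,0,2.4,0,-0.8,0,0,0,3.2,0.02,-1.4,0,0,0,3.57,0.02,-1.9,0,0,0,3.57,0.02,-2.0,0,0,0,3.57,0.02,-2.0,0,0,0])

```text
time_s: 2.33
eef_pos: [0.6284, 0.1668, 0.1613]
eef_rot: [-0.0, 0.707, 0.708, -0.0]
wrist_force: [0.8, -0.1, 0.3]
opening: -0.003
grasp_force: 0.0
```

```bash
python3 - <<'E'
from h import *
t=cam('top'); s=cam('scene'); p=ctrl.get_obs()['eef_pos']; print(p,proj(t,p),proj(s,p))
print(blobs(s,(100,150,60),(125,255,255)) and [b for b in blobs(s,(100,150,60),(125,255,255)) if 260<b[0][0]<300 and 150<b[0][1]<200])
a=cv2.cvtColor(t['pixels'],cv2.COLOR_RGB2BGR)[100:250,170:320]; b=cv2.cvtColor(s['pixels'],cv2.COLOR_RGB2BGR)[110:260,210:360]
cv2.imwrite('pics/p2.png',cv2.resize(np.hstack([a,b]),(800,400),interpolation=cv2.INTER_CUBIC))
E
```

```text
[0.62931093 0.16660504 0.16286477] (np.float64(245.11662705978665), np.float64(158.50755591371433)) (np.float64(281.1076284540942), np.float64(166.24666209157823))
[(array([281.9, 174.3]), array([279, 173,   7,   4,  23], dtype=int32))]
```

View pics/p2.png

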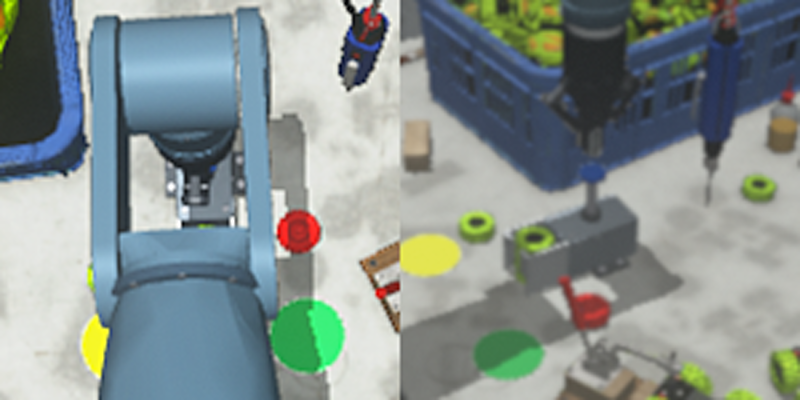

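The fingertips, at (590,155) in the right crop, stand directly over the blue cap at (592,172), and the crate is clear. Now I'll press, slowly at the end.

Request:
move_arm(plan=[0,0,-0.3,0,0,0,0,0,-0.5,0,0,0,0,0,-0.65,0,0,0,0,0,-0.8,0,0,0,0,0,-0.95,0,0,0,0,0,-1.08,0,0,0,0,0,-1.17,0,0,0,0,0,-1.2,0,0,0,0,0,-1.2,0,0,0])

```text
time_s: 3.55
eef_pos: [0.6294, 0.166, 0.1022]
eef_rot: [-0.0, 0.707, 0.707, -0.0]
wrist_force: [-4.5, -0.6, 9.7]
opening: -0.0
grasp_force: 4.5
```

Request:
move_arm(plan=[0,0,-0.04,0,0,0,0,0,-0.07,0,0,0,0,0,-0.07,0,0,0])

```text
time_s: 3.92
eef_pos: [0.6295, 0.166, 0.0995]
eef_rot: [-0.0, 0.707, 0.707, -0.0]
wrist_force: [-7.1, -0.7, 13.6]
opening: 0.001
grasp_force: 6.6
```

Request:
move_arm(plan=[0,0,-0.03,0,0,0,0,0,-0.04,0,0,0,0,0,-0.04,0,0,0])

```text
time_s: 4.3
eef_pos: [0.6297, 0.166, 0.0992]
eef_rot: [0.0, 0.707, 0.707, 0.0]
wrist_force: [-10.5, -0.6, 23.3]
opening: -0.004
grasp_force: 11.4
```

The force rose to 23 N with almost no further travel, so the plunger is on its stop. I'll release it by going straight up, then back off.

Request:
move_arm(plan=[0,0,0.15,0,0,0,0,0,0.35,0,0,0,0,0,0.6,0,0,0,0,0,0.9,0,0,0,0,0,1.3,0,0,0,0,0,1.8,0,0,0,0,0,2.2,0,0,0])

```text
time_s: 5.18
eef_pos: [0.6299, 0.1658, 0.2077]
eef_rot: [0.0, 0.707, 0.707, 0.0]
wrist_force: [-0.5, 0.1, 0.7]
opening: -0.003
grasp_force: 0.0
```

Request:
move_arm(plan=[-0.5,0.2,0,0,0,0,-1.2,0.5,0,0,0,0,-2.0,0.9,0,0,0,0,-2.8,1.3,0,0,0,0,-3.3,2.0,0,0,0,0,-3.5,3.0,0,0,0,0,-3.5,4.0,0,0,0,0,-3.5,4.0,0,0,0,0], grip=25)

```text
time_s: 6.18
eef_pos: [0.4539, 0.3688, 0.2064]
eef_rot: [-0.0, 0.706, 0.709, 0.001]
wrist_force: [-0.2, -0.4, 0.1]
opening: 0.294
grasp_force: 0.0
```

```bash
python3 - <<'E'
from h import *
t=cam('top'); s=cam('scene'); o=ctrl.get_obs(); print(o['eef_pos'],o['opening'])
for c,f in((t,1),(s,0)):
    for ce,st in blobs(c,(33,120,60),(50,255,255)):
        if (190<ce[0]<320 and 130<ce[1]<250) : 
            ctr=(st[0]+(st[2]-1)/2,st[1]+(st[3]-1)/2); print(f,ce,st,ray(c,*ce,.018)[:2],ray(c,*ctr,.015)[:2])
a=cv2.cvtColor(t['pixels'],cv2.COLOR_RGB2BGR)[110:260,170:320]; b=cv2.cvtColor(s['pixels'],cv2.COLOR_RGB2BGR)[140:290,190:340]
cv2.imwrite('pics/p3.png',cv2.resize(np.hstack([a,b]),(800,400),interpolation=cv2.INTER_CUBIC))
E
```

```text
[0.45428552 0.36608984 0.20596661] 0.29343440714955865
1 [247.1 193.5] [239 185  17  17 150] [0.55164637 0.16526381] [0.55348517 0.1657399 ]
1 [210.4 203.5] [203 196  16  16 155] [0.51918557 0.27393148] [0.51945846 0.27401836]
1 [248.4 225.8] [241 217  16  17 136] [0.45563363 0.15878682] [0.45812533 0.15867488]
0 [238.3 194.9] [233 190  12  10  84] [0.51569974 0.26220574] [0.51871736 0.267481  ]
0 [259.3 201.2] [254 200  12   4  31] [0.5657482  0.19803926] [0.56726366 0.19957809]
0 [235.2 219.5] [229 214  14  12 117] [0.45382875 0.14868733] [0.45596624 0.1513995 ]
```

View pics/p3.png

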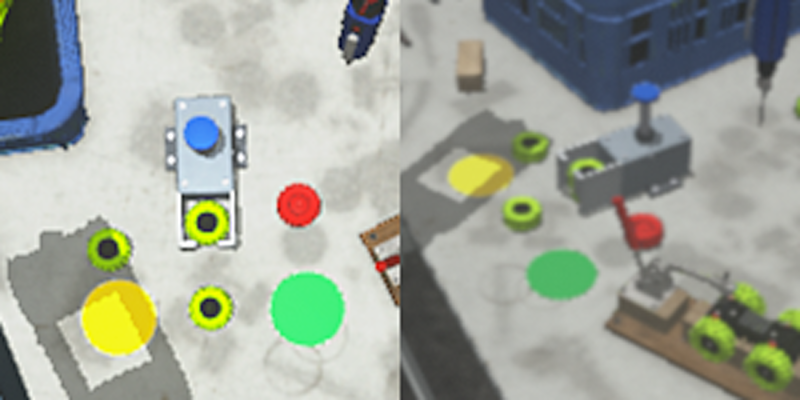

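One wheel came out and lies at (210,308) in the left crop, world (0.456, 0.155). The plunger is back up, and the stack has dropped with two wheels left. Next I'll come down behind the wheel, on its left.

Request:
move_arm(plan=[0,-0.8,0,0,0,0,0,-1.8,0,0,0,0,0.05,-2.6,-0.5,0,0,0,0.05,-2.95,-1.3,0,0,0,0.05,-3.0,-2.2,0,0,0,0.05,-3.0,-3.0,0,0,0,0.05,-3.0,-3.6,0,0,0,0.05,-3.0,-3.9,0,0,0,0.05,-3.0,-3.96,0,0,0,0.05,-3.0,-3.96,0,0,0], grip=25)

```text
time_s: 7.52
eef_pos: [0.4579, 0.2158, 0.0088]
eef_rot: [0.0, 0.707, 0.707, 0.001]
wrist_force: [-0.0, 0.3, 0.1]
opening: 0.293
grasp_force: 0.0
```

Request:
move_arm(plan=[0,-0.25,0,0,0,0,0,-0.45,0,0,0,0,0,-0.65,0,0,0,0,0.01,-0.87,0,0,0,0,0.02,-1.1,0,0,0,0,0.03,-1.33,0,0,0,0,0.03,-1.56,0,0,0,0,0.04,-1.78,0,0,0,0,0.05,-1.95,0,0,0,0,0.05,-2.05,0,0,0,0], grip=25)

```text
time_s: 8.78
eef_pos: [0.4596, 0.1128, 0.0078]
eef_rot: [-0.0, 0.707, 0.707, -0.0]
wrist_force: [-0.3, 0.1, 0.1]
opening: 0.29
grasp_force: 0.2
```

```bash
cat > m.py <<'E'
from h import *
import sys
t=cam('top'); s=cam('scene'); o=ctrl.get_obs(); print(o['time_s'],o['eef_pos'],o['opening'],o['wrist_force'])
for c,f in((t,1),(s,0)):
    for ce,st in blobs(c,(33,120,60),(50,255,255),8):
        if (190<ce[0]<320 and 130<ce[1]<250) : 
            ctr=(st[0]+(st[2]-1)/2,st[1]+(st[3]-1)/2); print(f,ce,st,ray(c,*ctr,.015)[:2])
a=cv2.cvtColor(t['pixels'],cv2.COLOR_RGB2BGR)[110:260,170:320]; b=cv2.cvtColor(s['pixels'],cv2.COLOR_RGB2BGR)[140:290,190:340]
cv2.imwrite('pics/'+sys.argv[1],cv2.resize(np.hstack([a,b]),(800,400),interpolation=cv2.INTER_CUBIC))
E
python3 m.py p4.png
```

```text
8.875 [0.45953824 0.11295201 0.00775841] 0.2897786295466995 [-0.16949647 -0.07673845  1.10869354]
1 [247.4 193. ] [239 185  17  16 144] [0.55499017 0.16578114]
1 [210.6 203.8] [203 196  16  16 141] [0.51945846 0.27401836]
0 [319.3 132.2] [318 131   4   4  10] [1.00813489 0.50585804]
0 [262.3 200.9] [260 200   6   3  15] [0.57770301 0.19738341]
0 [245.9 234.6] [239 227  15  15 138] [0.45769173 0.07391253]
```

View pics/p4.png

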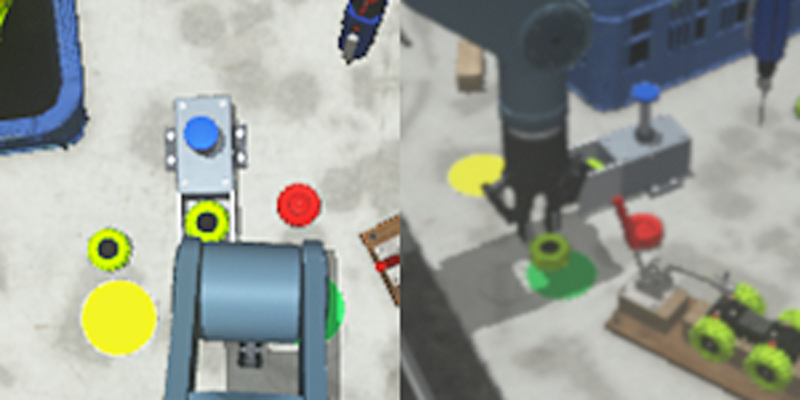

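In the scene crop the wheel is at (550,250), lying flat and cradled by the fingers at the edge of the green disc. It needs about 27 mm more in -y.

Request:
move_arm(plan=[0,-0.12,0,0,0,0,0,-0.27,0,0,0,0,0.01,-0.4,0,0,0,0,0.01,-0.5,0,0,0,0,0.01,-0.54,0,0,0,0,0.01,-0.54,0,0,0,0], grip=25)

```text
time_s: 9.62
eef_pos: [0.46, 0.0863, 0.0078]
eef_rot: [-0.0, 0.707, 0.707, -0.0]
wrist_force: [0.0, 0.8, 0.3]
opening: 0.293
grasp_force: 0.0
```

Request:
move_arm(plan=[0,0.15,0,0,0,0,0,0.5,0,0,0,0,0,0.9,0,0,0,0,0,1.3,0.2,0,0,0,0,1.6,0.8,0,0,0,0,1.7,1.6,0,0,0,0,1.8,2.5,0,0,0,0,2.4,3.4,0,0,0,0,3.3,4.0,0,0,0,0,4.3,4.0,0,0,0], grip=25)

```text
time_s: 10.88
eef_pos: [0.4616, 0.3038, 0.2115]
eef_rot: [0.001, 0.707, 0.707, 0.003]
wrist_force: [0.3, -0.6, -0.9]
opening: 0.293
grasp_force: 0.0
```

Request:
move_arm(plan=[0,0.8,0,0,0,0,0,1.4,0,0,0,0,0,1.8,0,0,0,0,0,2.0,0,0,0,0,0,2.0,0,0,0,0])

```text
time_s: 11.5
eef_pos: [0.4599, 0.4014, 0.2076]
eef_rot: [0.0, 0.707, 0.707, -0.0]
wrist_force: [-0.9, -0.2, 0.8]
opening: 0.293
grasp_force: 0.0
```

```bash
python3 m.py p5.png
```

```text
11.6 [0.46014663 0.40062539 0.2076928 ] 0.29316681842747566 [-0.95007127 -1.29103978 -0.13396192]
1 [247.2 193.5] [239 185  17  17 151] [0.55348517 0.1657399 ]
1 [210.5 203.8] [203 196  16  16 143] [0.51945846 0.27401836]
1 [283.3 225.9] [276 217  17  17 134] [0.46068303 0.05361992]
0 [319.3 132.2] [318 131   4   4  10] [1.00813489 0.50585804]
0 [238.4 194.4] [233 189  12  11  93] [0.51988001 0.27007449]
0 [259.3 201.2] [254 200  12   4  31] [0.56726366 0.19957809]
0 [249.4 239.3] [242 233  16  13 146] [0.45792268 0.04872679]
```

View pics/p5.png

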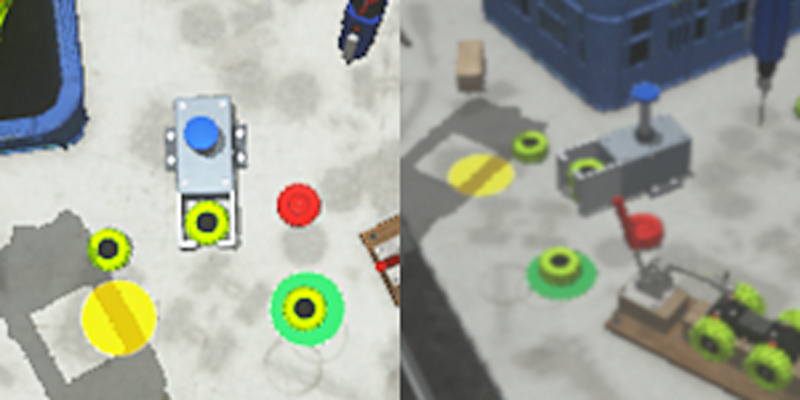

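The wheel, at (304,308) in the left crop, lies flat within a few mm of the green disc's centre. The bystanders haven't moved, the plunger is up and the arm is clear.

```bash
python3 -c "
from bench import ctrl
print(ctrl.hand_in())"
```

```text
the job is handed in; nothing more can be done
None
```

The job is done and handed in: one press ejected a single wheel, which I pushed to within a few mm of the green disc's centre, lying flat, and in the last images the other wheels and loose items were where they started and the arm was clear.

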